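# Move the seasoning row to the clean rack, same order

### The arm

A 6-joint arm with a two-finger parallel gripper is mounted at the origin on a cart in front of the work surface, level with it; the furniture and walls round the work are solid. World frame = base frame: x ahead of the robot, y to its left, z up, the work surface at z = 0. Lengths are in m, angles in rad, forces in N, time in s.
With the tool pointing down it reaches from about 0.25 to 0.775 m from the base axis. Payload 4 kg.
Tool frame: the origin (TCP) lies midway between the tips of the shut fingers; the grasp point (between the pads) lies 19 mm behind it (robot.pinch_z is the distance from the TCP to the grasp point, in m); x points along the fingers, y is the direction in which the jaws open and shut, and the axes are right-handed (so a half turn about x gives the same grasp; the last joint's range is limited). The gripper opens to 94 mm and grips with 3 to 60 N. Pads are 16 mm wide; open, the fingers measure 119 mm over their backs; the gripper's body (75 mm by 177 mm) begins 78 mm behind the grasp point.
Start: joints at [1.016, 0.087, 1.371, -0, 1.684, -0.103], TCP at [0.24, 0.495, 0.206] pointing down, gripper open.
Joint ranges: [-3.1, 3.1], [-0.76, 2.03], [0.27, 2.55], [-1.08, 4.22], [0.17, 2.65], [-2.57, 2.57]. Speed limits (rad/s): [2.79, 2.79, 3.14, 3.14, 3.14, 3.14].

### API

Orientations are given as [roll, pitch, yaw] about the fixed x, y, z axes, in that order (R = Rz(yaw) Ry(pitch) Rx(roll)).
In Python, from bench import robot, imaging gives the robot as it stands. The module is installed in compiled form; this text tells all that it offers.
- The arm moves only by the tool drive_tool, never from a script. Its argument "commands" is a list that holds one entry, the list of rows, each a list of 4 numbers: the shift along the tool's x, y, z as a fraction of full scale, then the turn about the tool's x as a fraction of full scale. A call has 1 to 20 rows; each row shifts and turns the commanded pose from where the row before left it, along the tool's axes as they then stand; what a row does not reach is not made up. Full scale, the value 1, is 0.25 m for a shift and 360 degrees for a turn. A row lasts 1/10 s, in which the tool goes at most 50 mm and 8.59 degrees, less where a joint would pass 70% of its speed; a pose out of reach is approached as far as the arm can. A call with a number of a shift or a turn outside -1 to 1 is refused whole. A call with a gripper value outside its range is refused whole. "grip" is the opening, from 0 (shut) to 1 (fully open), set as the call begins (left out, the last holds). The fingers move at their own pace and stop on an object; the grip force is fixed at half the most. Time passes only in rows, so rows that do not move let the fingers close. It gives the time, the measured TCP pose, the force and the opening at its end, in the units of the state.
- robot.get_obs(): the state, without advancing time (a new reading comes with each control period).
- imaging.snapshot(name): name is "scene" or "top" or "wrist"; returns a dict with "pixels" (400x640x3 uint8, red, green, blue), "z_map" (400x640 float32, m along the optical axis (not along the pixel's ray), 0 where there is no reading), "mtx" (3x3 intrinsics, pixels), "k1" (the pictures are not rectified: a ray, as slopes to the right and down, at radius r is drawn at 1 + k1 r^2 times it, then the intrinsics apply), "extrinsics" (4x4, takes a point from world to camera coordinates). Camera axes: x right, y up, looking along -z (the intrinsics and any distortion apply to the point x, -y, -z); pixel columns grow to the right and rows downward; lengths in m; the calibration is good to about 2 mm. A picture is of the moment at which its call begins.
- robot.close_job(): hands the job in, once; it reports no verdict.
The state is a dict: "time": time; "joint_positions": joint angles; "qvel": joint speeds; "joint_torque": joint torques, N m; "tool_pos": TCP position; "ee_rot": TCP orientation; "wrist_force": force on the tool from outside, world axes, zero at the start; "wrist_torque": the same for the moment, N m; "width": finger opening in m.
Only numpy, scipy, OpenCV 4.12 (cv2) and the standard library are available. Lean on these libraries where they do the work, as an engineer would, in place of code of your own. Each camera call takes 0.05 s, during which the arm holds its last target.

### The job

The old rack's drip cups are due for washing: move the four seasonings out of them, one by one, into the empty clean rack. Keep the row in the same order from left to right, so that the cook's hand finds each where it always is. Carry each one upright, set it down rather than let it drop, and leave it standing right down in its hole on the rack's base.

Things in the scene. Friction and masses are not known exactly. Their poses are not given: they have to be found in the camera images.
- old_rack: low open sheet-metal tray, fixed, 292 (y) x 76 mm (x), end loops; it holds four round drip cups in a row at x = 0, y = -105, -35, +35, +105 mm. Origin: centre of its underside, on the table; y points to the robot's left (turned at most 15 degrees), x away from the robot, z up
- clean_rack: empty steel rack left or right of the old one, fixed, 292 (y) x 80 mm (x), end loops; a base plate, top 4 mm above the table, and a deck, top at 32 mm, with four round holes 58 mm wide at x = 0, y = -105, -35, +35, +105 mm, through which a jar goes down to stand on the base plate. Origin: centre of its underside, on the table; axes as the old rack
- salt_shaker_centre (a point): salt shaker, clear body with white salt and a domed grey perforated top; upright, 90 mm high, body 44 mm in diameter, narrowing to 34 mm above 66 mm height; grasp it across the body, 50 to 62 mm up. The point is on its axis, half-way up (45 mm above its foot). z points to its top; its turn about z does not matter. It starts in a drip cup, its foot 5 mm above the table
- pepper_mill_centre (a point): wooden pepper mill with a small steel knob on top; upright, 106 mm high, foot 44 mm in diameter, waist 37 mm, straight round head 43 mm in diameter from 60 to 88 mm height; grasp it by the head. The point is on its axis, half-way up (53 mm above its foot). z points to its top; its turn about z does not matter. It starts in a drip cup, its foot 5 mm above the table
- tall_jar_centre (a point): taller spice jar, clear with a printed label and a red screw cap; upright, 108 mm high, 45 mm in diameter, cap from 87 mm height up; grasp it by the cap. The point is on its axis, half-way up (54 mm above its foot). z points to its top; its turn about z does not matter. It starts in a drip cup, its foot 5 mm above the table
- short_jar_centre (a point): shorter spice jar, clear with a printed label and a red screw cap that has an orange top; upright, 98 mm high, 44 mm in diameter, cap from 78 mm height up; grasp it by the cap. The point is on its axis, half-way up (49 mm above its foot). z points to its top; its turn about z does not matter. It starts in a drip cup, its foot 5 mm above the table
- cup_salt_shaker: the drip cup in which the salt shaker stands at the start; all four cups look alike: round, open, steel, fixed in the old rack, 62 mm in diameter at the rim, 30 mm high, inside 57 mm wide at the mouth, 54 mm at its floor. Origin: centre of its underside, 2 mm above the table, where it stays: it tells from which place of the row the thing came
- cup_pepper_mill: the drip cup in which the pepper mill stands at the start; all four cups look alike: round, open, steel, fixed in the old rack, 62 mm in diameter at the rim, 30 mm high, inside 57 mm wide at the mouth, 54 mm at its floor. Origin: centre of its underside, 2 mm above the table, where it stays: it tells from which place of the row the thing came
- cup_tall_jar: the drip cup in which the tall jar stands at the start; all four cups look alike: round, open, steel, fixed in the old rack, 62 mm in diameter at the rim, 30 mm high, inside 57 mm wide at the mouth, 54 mm at its floor. Origin: centre of its underside, 2 mm above the table, where it stays: it tells from which place of the row the thing came
- cup_short_jar: the drip cup in which the short jar stands at the start; all four cups look alike: round, open, steel, fixed in the old rack, 62 mm in diameter at the rim, 30 mm high, inside 57 mm wide at the mouth, 54 mm at its floor. Origin: centre of its underside, 2 mm above the table, where it stays: it tells from which place of the row the thing came
Things that resemble listed ones, but are neither listed nor needed, are in the scene too. Leave any blue or green look-alike of the part that bears salt_shaker_centre alone. What is shaped like the part that bears pepper_mill_centre but purple is not meant.

How it is judged:
By the outcome, as a careful person would: the job done as asked, in the order asked, and still so for the second after the job is handed in, with the robot touching nothing.
It also fails if it takes over 96 s, if anything falls off the work surface, if the arm or the gripper's body presses on something with over 40 N, if the wrist force passes 120 N, or if a joint passes its speed limit or range.

## Working session

There is one attempt and no reset: what is moved stays moved. The work goes in short steps, Python scripts to look and compute and a tool call to move; the robot and the scene stay as the last step left them, time stands still between calls to the robot, and variables do not carry over. Pictures are saved under pics/ and viewed, and the job is handed in when it is done.

Besides the shell and the picture viewer there is one more tool, called after "Request:" as name(argument=value, ...), one argument or row to a line, values as JSON. drive_tool: Moves the arm, as the interface text tells. Shift numbers are shares of 0.25 m and turn numbers shares of 360 degrees, none past 1 either way. Its arguments: {"type":"object","properties":{"commands":{"type":"array","items":{"type":"array","items":{"type":"array","items":{"type":"number","minimum":-1,"maximum":1}}}},"grip":{"type":"number"}},"required":["commands"]}

```bash
mkdir -p pics; cat > h.py <<'E'
import numpy as np, cv2
from bench import robot, imaging
def snap(n,f=None):
    s=imaging.snapshot(n)
    if f: cv2.imwrite('pics/'+f,cv2.cvtColor(s['pixels'],cv2.COLOR_RGB2BGR))
    return s
def rays(s,uv):
    uv=np.atleast_2d(np.array(uv,float)); K=s['mtx']; k=s['k1']
    d=np.c_[(uv[:,0]-K[0,2])/K[0,0],(uv[:,1]-K[1,2])/K[1,1]]
    p=d.copy()
    for _ in range(20):
        p=d/(1+k*(p**2).sum(1,keepdims=True))
    c=np.c_[p[:,0],-p[:,1],-np.ones(len(p))]
    E=s['extrinsics']; R=E[:3,:3]; o=-R.T@E[:3,3]
    return o,c@R
def onplane(s,uv,z):
    o,d=rays(s,uv); t=(z-o[2])/d[:,2]; return o+d*t[:,None]
def cloud(s):
    h,w=s['z_map'].shape; u,v=np.meshgrid(np.arange(w),np.arange(h))
    o,d=rays(s,np.c_[u.ravel(),v.ravel()]); P=o+d*s['z_map'].ravel()[:,None]
    P[s['z_map'].ravel()==0]=np.nan
    return P.reshape(h,w,3)
E
python3 - <<'E'
from h import *
print(robot.get_obs())
for n in("scene","top","wrist"):
    s=snap(n,n+'0.png');o=-s['extrinsics'][:3,:3].T@s['extrinsics'][:3,3]
    print(n,o,s['mtx'][0],s['k1'])
    np.savez(n+'0.npz',**s)
E
```

```text
{'time': 0.0, 'joint_positions': array([ 1.01588083e+00,  8.79502306e-02,  1.37224158e+00, -2.22731522e-06,
        1.68358163e+00, -1.03127095e-01]), 'qvel': array([-0.00193475,  0.00064527, -0.00150125, -0.00234212,  0.00190448,
       -0.00035976]), 'joint_torque': array([ 1.04668710e-03, -3.40182316e+01, -3.02426147e+01,  7.17587024e-02,
        3.30351549e-02, -1.62221913e-04]), 'tool_pos': array([0.23984763, 0.49434543, 0.20431321]), 'ee_rot': array([-1.67290833,  1.56861554, -2.12469698]), 'wrist_force': array([ 1.00526662, -0.19215898,  0.13099232]), 'wrist_torque': array([-0.03404126,  0.04914555,  0.01977222]), 'width': 0.09402738229086276}
scene [-0.05586033 -0.6194632   0.98442819] [440.44363589   0.         325.45589169] 0.016482255601735038
top [ 0.25307906 -0.06231231  1.41890664] [465.63632751   0.         316.34618595] 0.030479530013499914
wrist [0.16863734 0.52820852 0.38367931] [346.56157656   0.         317.79577382] -0.036140867036518635
```

View pics/top0.png

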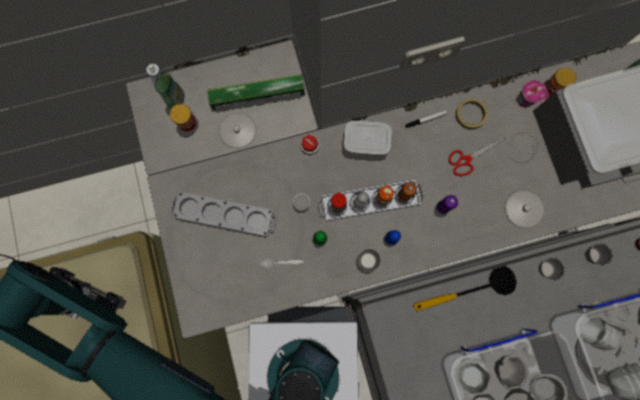

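View pics/scene0.png

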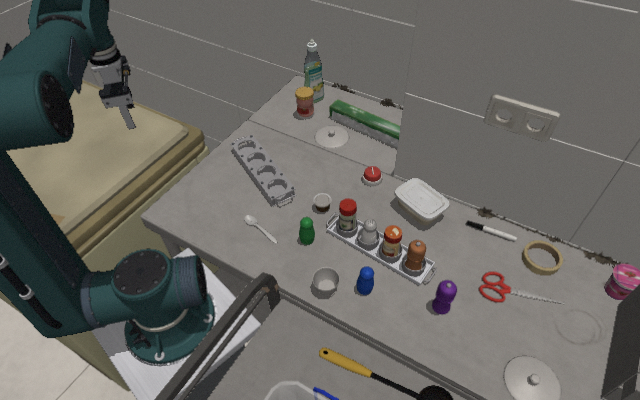

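View pics/wrist0.png

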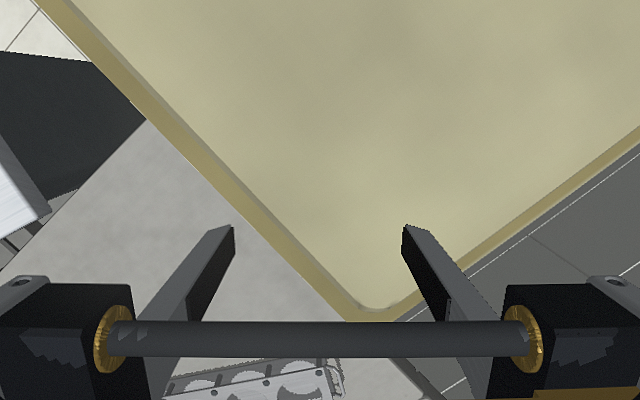

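The top view shows the old rack at about px (322-422, 182-218). In it, left to right, stand the red-cap jar, salt, orange-top jar and mill. The empty clean rack is to its left at about px (173-275, 195-235).

```bash
python3 - <<'E'
from h import *
s=dict(np.load('top0.npz'))
P=cloud(s)
for (u,v) in [(338,201),(360,200),(385,193),(407,189),(186,206),(210,210),(233,214),(256,219),(200,199),(280,170),(320,205)]:
    print((u,v),np.round(P[v,u],4))
img=cv2.cvtColor(s['pixels'],cv2.COLOR_RGB2BGR)
a=cv2.resize(img[170:250,165:285],None,fx=6,fy=6,interpolation=cv2.INTER_CUBIC); cv2.imwrite('pics/topA.png',a)
b=cv2.resize(img[160:240,310:430],None,fx=6,fy=6,interpolation=cv2.INTER_CUBIC); cv2.imwrite('pics/topB.png',b)
s=dict(np.load('scene0.npz'))
P=cloud(s)
for (u,v) in [(347,205),(369,225),(393,233),(416,245)]: print((u,v),np.round(P[v,u],4))
img=cv2.cvtColor(s['pixels'],cv2.COLOR_RGB2BGR)
a=cv2.resize(img[130:215,220:340],None,fx=6,fy=6,interpolation=cv2.INTER_CUBIC); cv2.imwrite('pics/scA.png',a)
a=cv2.resize(img[190:290,320:440],None,fx=6,fy=6,interpolation=cv2.INTER_CUBIC); cv2.imwrite('pics/scB.png',a)
E
```

```text
(338, 201) [ 0.4923 -0.1097  0.1109]
(360, 200) [ 0.4981 -0.1741  0.0908]
(385, 193) [ 0.5158 -0.2457  0.1009]
(407, 189) [ 0.5261 -0.3087  0.1034]
(186, 206) [0.5018 0.3551 0.0068]
(210, 210) [0.4885 0.2812 0.0054]
(233, 214) [ 0.4764  0.2116 -0.0027]
(256, 219) [0.459  0.1394 0.0037]
(200, 199) [0.5197 0.3079 0.0248]
(280, 170) [ 0.6143  0.0665 -0.0021]
(320, 205) [ 0.5016 -0.0578 -0.0047]
(347, 205) [ 0.4963 -0.1084  0.1108]
(369, 225) [ 0.4998 -0.1841  0.0913]
(393, 233) [ 0.5136 -0.2506  0.1068]
(416, 245) [ 0.5267 -0.3126  0.1043]
```

View pics/topA.png

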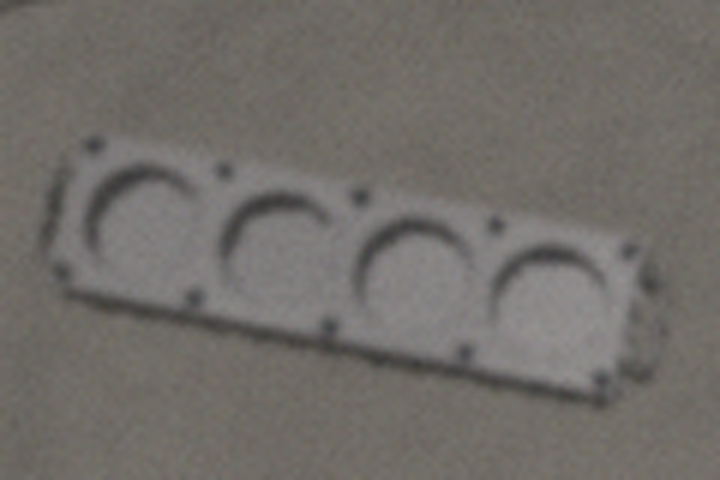

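View pics/topB.png

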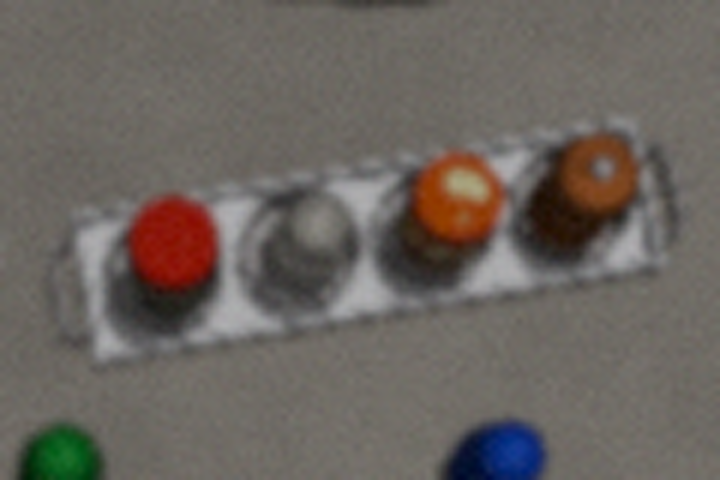

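View pics/scB.png

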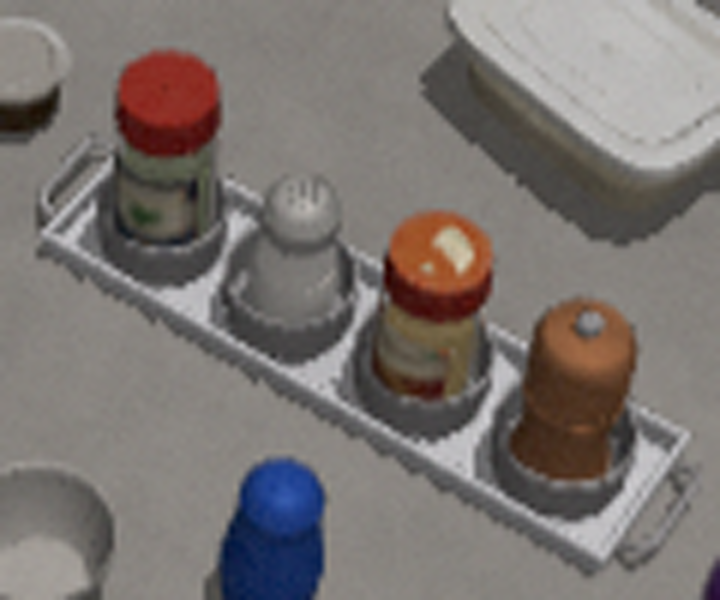

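View pics/scA.png

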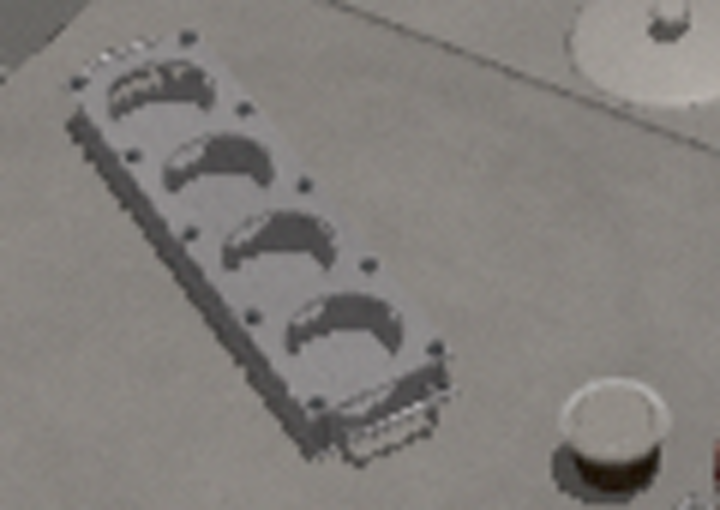

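```bash
cat > m.py <<'E'
from h import *
def dots(s,pts,x0,y0,z=0.032):
    g=cv2.cvtColor(s['pixels'],cv2.COLOR_RGB2GRAY).astype(float); out=[]
    for p in pts:
        u=(p[0]+.5)/6-.5+x0; v=(p[1]+.5)/6-.5+y0
        U,V=np.meshgrid(np.arange(int(round(u))-2,int(round(u))+3),np.arange(int(round(v))-2,int(round(v))+3))
        w=g[V,U]; w=np.clip(np.percentile(w,60)-w-4,0,None)
        out.append(((w*U).sum()/w.sum(),(w*V).sum()/w.sum()))
    return np.array(out),onplane(s,out,z)[:,:2]
E
python3 - <<'E'
from m import *
T=dict(np.load('top0.npz'));S=dict(np.load('scene0.npz'))
for s,pts,x0,y0 in ((T,[(95,147),(225,172),(360,198),(497,226),(630,251),(62,271),(195,299),(330,327),(465,353),(600,380)],165,170),
 (S,[(188,38),(245,110),(305,186),(370,266),(435,348),(78,84),(134,156),(191,234),(253,317),(317,403)],220,130)):
    px,w=dots(s,pts,x0,y0); c=w.mean(0)
    yd=((w[[0,1,5,6]].mean(0))-(w[[3,4,8,9]].mean(0))); yd/=np.linalg.norm(yd)
    print(np.round(w,4).tolist()); print('clean c',c,'yaw',np.degrees(np.arctan2(-yd[0],yd[1])))
    xd=np.array([yd[1],-yd[0]]); print(np.round((w-c)@np.c_[xd,yd],4).tolist())
# objects
for s,n in((T,'top'),(S,'scene')):
    hsv=cv2.cvtColor(s['pixels'],cv2.COLOR_RGB2HSV); P=cloud(s)
    H,Sa,V=hsv[...,0].astype(int),hsv[...,1],hsv[...,2]
    near=(np.abs(P[...,0]-.51)<.08)&(P[...,1]<-.06)&(P[...,1]>-.36)&(P[...,2]>.04)
    for name,(y,ztop) in dict(tall=(-.11,.113),salt=(-.178,.095),short=(-.248,.103),mill=(-.31,.111)).items():
        m=near&(np.abs(P[...,1]-y)<.033)
        q=P[m]; zz=q[:,2]
        vv,uu=np.nonzero(m)
        print(n,name,len(q),'ztop',np.percentile(zz,[50,90,98]).round(3))
        t=m&(P[...,2]>ztop-.014)
        vv,uu=np.nonzero(t)
        cpx=(uu.mean(),vv.mean())
        r=P[t][:,:2]; (c,rad)=cv2.minEnclosingCircle(r.astype(np.float32))
        print('   cen px',np.round(cpx,1),'plane',onplane(s,[cpx],ztop)[0].round(4),'cloud mean',P[t].mean(0).round(4),'circ',np.round(c,4),round(rad,4))
E
```

```text
[[0.5355, 0.367], [0.5215, 0.3001], [0.5071, 0.2308], [0.4918, 0.1625], [0.4773, 0.0938], [0.4699, 0.3804], [0.4547, 0.3139], [0.4383, 0.2457], [0.4254, 0.1777], [0.4099, 0.1083]]
clean c [0.47314284 0.23801917] yaw -12.201279332615806
[[0.0337, 0.1392], [0.0341, 0.0709], [0.0347, 0.0002], [0.0342, -0.0699], [0.0346, -0.14], [-0.0333, 0.1385], [-0.034, 0.0703], [-0.0357, 0.0001], [-0.0339, -0.069], [-0.0344, -0.1402]]
[[0.538, 0.3722], [0.5235, 0.3041], [0.5085, 0.2354], [0.4941, 0.1667], [0.4789, 0.0974], [0.4725, 0.3852], [0.4567, 0.3164], [0.4403, 0.2482], [0.4294, 0.1803], [0.4127, 0.1105]]
clean c [0.47548363 0.24165118] yaw -12.043892696035487
[[0.0339, 0.1408], [0.034, 0.0711], [0.0336, 0.0008], [0.0339, -0.0694], [0.0335, -0.1404], [-0.0329, 0.1398], [-0.0339, 0.0692], [-0.0357, -0.0009], [-0.0323, -0.0697], [-0.034, -0.1414]]
top tall 248 ztop [0.11  0.115 0.118]
   cen px [338.6 199.9] plane [ 0.495  -0.1114  0.113 ] cloud mean [ 0.4953 -0.1115  0.1116] circ [ 0.496  -0.1115] 0.023
top salt 168 ztop [0.084 0.094 0.097]
   cen px [362.7 197. ] plane [ 0.5062 -0.1817  0.095 ]
[... 343 characters left out ...]
 -0.3161  0.1023] circ [ 0.5281 -0.3161] 0.0206
scene tall 465 ztop [0.1   0.115 0.116]
   cen px [347.6 206.3] plane [ 0.4927 -0.1138  0.113 ] cloud mean [ 0.494  -0.1126  0.111 ] circ [ 0.4975 -0.1091] 0.0246
scene salt 273 ztop [0.074 0.094 0.096]
   cen px [369.8 224.4] plane [ 0.5005 -0.186   0.095 ] cloud mean [ 0.5035 -0.1836  0.0902] circ [ 0.5066 -0.1814] 0.0171
scene short 455 ztop [0.094 0.106 0.108]
   cen px [392.8 233.4] plane [ 0.5146 -0.2495  0.103 ] cloud mean [ 0.515  -0.2492  0.1023] circ [ 0.5185 -0.2472] 0.0234
scene mill 386 ztop [0.094 0.105 0.111]
   cen px [417.3 246. ] plane [ 0.5222 -0.3189  0.111 ] cloud mean [ 0.5273 -0.3162  0.1033] circ [ 0.5297 -0.3144] 0.0207
```

```bash
cat > p.py <<'E'
from h import *
from scipy.spatial.transform import Rotation as Ro
def state():
    o=robot.get_obs(); R=Ro.from_euler('xyz',o['ee_rot']).as_matrix(); return o,o['tool_pos'],R
def plan(xyz,ydeg):
    o,p,R=state()
    d=R.T@(np.array(xyz)-p)
    ya=np.degrees(np.arctan2(R[1,1],R[0,1])); 
    dy=(ydeg-ya+90)%180-90   # world yaw change
    # tool x is down: turn about tool x = -world yaw
    t=-dy
    print('t',round(o['time'],2),'p',p.round(4),'w',round(o['width'],4),'tool x',R[:,0].round(4),'y',R[:,1].round(3),'ya',ya.round(2),'j6',o['joint_positions'][5].round(2),'F',o['wrist_force'].round(1))
    print('shift mm (present axes)',(d*1000).round(1),'fraction',(d/.25).round(4),'turn deg',round(t,2),'frac',round(t/360,4))
    # after the turn first
    R2=R@Ro.from_euler('x',t,degrees=True).as_matrix(); d2=R2.T@(np.array(xyz)-p)
    print('if turned first: frac',(d2/.25).round(4), 'mm',(d2*1000).round(1))
E
python3 -c "
from p import *
plan([.4955,-.1115,.19],9)"
```

```text
t 0.15 p [0.2399 0.4944 0.2046] w 0.0938 tool x [-9.0e-04 -1.5e-03 -1.0e+00] y [ 0.437  0.9   -0.002] ya 64.11 j6 -0.1 F [-0.7 -1.1  0.7]
shift mm (present axes) [  15.2 -433.5  494.5] fraction [ 0.0609 -1.7341  1.978 ] turn deg 55.11 frac 0.1531
if turned first: frac [0.0609 0.6307 2.5538] mm [ 15.2 157.7 638.5]
```

Request:
drive_tool(
  commands=[
    [[0,0,0,0.0192],[0,0,0,0.0192],[0,0,0,0.0192],[0,0,0,0.0192],[0,0,0,0.0191],[0,0,0,0.0191],[0,0,0,0.0191],[0,0,0,0.0191]],
  ],
  grip=1,
)

```text
time: 0.95
tool_pos: [0.24, 0.4946, 0.205]
ee_rot: [-0.716, 1.57, -2.136]
wrist_force: [-0.9, -0.8, 0.1]
width: 0.0941
```

```bash
python3 -c "
from p import *
plan([.4955,-.1115,.19],9)"
```

```text
t 0.95 p [0.24   0.4946 0.205 ] w 0.0941 tool x [-5.e-04 -8.e-04 -1.e+00] y [ 0.989  0.151 -0.001] ya 8.68 j6 0.86 F [-0.9 -0.8  0.1]
shift mm (present axes) [ 15.3 161.1 637.7] fraction [0.0613 0.6445 2.5509] turn deg -0.32 frac -0.0009
if turned first: frac [0.0613 0.6302 2.5545] mm [ 15.3 157.6 638.6]
```

Request:
drive_tool(
  commands=[
    [[0,0.04,0.16,0],[0,0.04,0.16,0],[0,0.04,0.16,0],[0,0.04,0.16,0],[0,0.04,0.16,0]],
  ],
)

```text
time: 1.45
tool_pos: [0.3208, 0.3035, 0.2051]
ee_rot: [-0.707, 1.57, -2.121]
wrist_force: [1.3, -0.0, -0.3]
width: 0.094
```

```bash
python3 -c "
from p import *
s=snap('wrist','w1.png');np.savez('w1.npz',**s)
plan([.4955,-.1115,.19],9)"
```

```text
t 1.5 p [0.3231 0.2986 0.2053] w 0.0937 tool x [ 0.0022 -0.0053 -1.    ] y [0.989 0.15  0.001] ya 8.66 j6 0.47 F [ 1.2 -2.1 -0.4]
shift mm (present axes) [ 17.9 108.7 431.3] fraction [0.0716 0.4347 1.725 ] turn deg -0.34 frac -0.001
if turned first: frac [0.0716 0.4244 1.7276] mm [ 17.9 106.1 431.9]
```

View pics/w1.png

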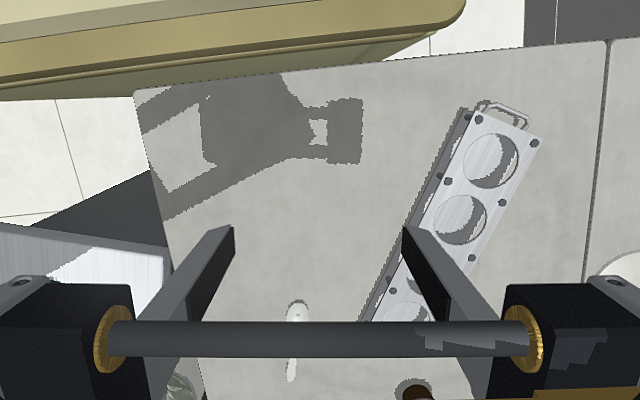

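The wrist view shows the clean rack's left two holes (px 490,160 and 460,219) and six screws. I'll cast those screws for a third estimate.

```bash
python3 - <<'E'
from h import *
s=dict(np.load('w1.npz'))
g=cv2.cvtColor(s['pixels'],cv2.COLOR_RGB2GRAY).astype(float)
pts=[(479,119),(446,182),(412,248),(535,143),(503,201),(473,258)]
loc=np.array([[-.034,.14],[-.034,.07],[-.034,0],[.034,.14],[.034,.07],[.034,0]])
out=[]
for u,v in pts:
    U,V=np.meshgrid(np.arange(u-6,u+7),np.arange(v-6,v+7)); w=np.clip(np.median(g[V,U])-25-g[V,U],0,None)
    out.append(((w*U).sum()/w.sum(),(w*V).sum()/w.sum()))
w=onplane(s,out,.032)[:,:2]; print(np.round(out,1).tolist()); print(w.round(4))
th=np.radians(-12.1); R=np.array([[np.cos(th),-np.sin(th)],[np.sin(th),np.cos(th)]])
print((w-loc@R.T).round(4),(w-loc@R.T).mean(0))
E
```

```text
[[478.1, 118.8], [446.0, 180.1], [nan, nan], [533.8, 142.7], [501.8, 202.1], [471.2, 257.4]]
[[0.472  0.3813]
 [0.4558 0.3142]
 [   nan    nan]
 [0.5363 0.3674]
 [0.5222 0.3   ]
 [0.5074 0.2314]]
[[0.4759 0.2372]
 [0.4743 0.2386]
 [   nan    nan]
 [0.4738 0.2377]
 [0.4743 0.2387]
 [0.4742 0.2386]] [nan nan]<stdin>:9: RuntimeWarning: invalid value encountered in scalar divide
```

Request:
drive_tool(
  commands=[
    [[0.005,0.04,0.16,0],[0.005,0.04,0.16,0],[0.005,0.04,0.16,0],[0.005,0.04,0.16,0],[0.005,0.04,0.16,0],[0.005,0.04,0.16,0],[0.005,0.04,0.16,0],[0.005,0.04,0.16,0],[0.005,0.04,0.16,0],[0.005,0.03,0.16,0],[0,0.02,0.12,-0.001],[0,0,0,0],[0,0,0,0],[0,0,0,0]],
  ],
)

```text
time: 2.9
tool_pos: [0.4887, -0.1026, 0.1929]
ee_rot: [-2.902, 1.57, 1.974]
wrist_force: [0.2, 0.8, 0.4]
width: 0.0941
```

```bash
python3 -c "
from p import *
s=snap('wrist','w2.png');np.savez('w2.npz',**s)
plan([.4955,-.1115,.19],9)"
```

```text
t 2.95 p [ 0.4887 -0.1025  0.193 ] w 0.0942 tool x [ 1.e-04  5.e-04 -1.e+00] y [0.987 0.163 0.   ] ya 9.41 j6 -0.48 F [-0.1  0.7  0.6]
shift mm (present axes) [ 3.   5.3 10. ] fraction [0.0122 0.0211 0.0401] turn deg 0.41 frac 0.0011
if turned first: frac [0.0122 0.0213 0.0399] mm [ 3.   5.3 10. ]
```

View pics/w2.png

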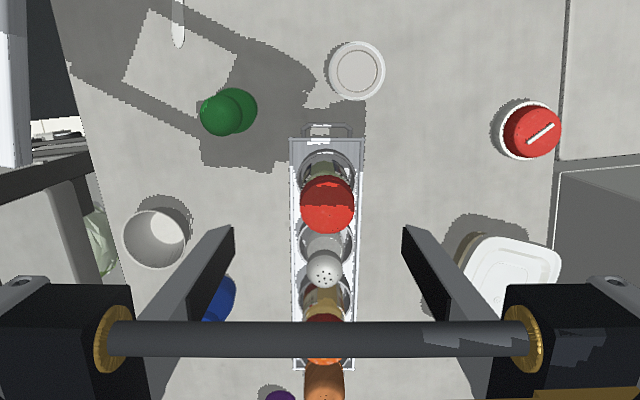

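The wrist view shows the row vertical at about column 326, with the red cap top at (327,203) and the salt top at (325,270). The jaws straddle the row.

```bash
python3 - <<'E'
from h import *
s=dict(np.load('w2.npz'))
hsv=cv2.cvtColor(s['pixels'],cv2.COLOR_RGB2HSV).astype(int); P=cloud(s)
red=((hsv[...,0]<9)|(hsv[...,0]>172))&(hsv[...,1]>120)
red[:,:290]=0; red[:,370:]=0; red[:170]=0; red[240:]=0
t=red&(P[...,2]>.108); print(t.sum(),np.nanmean(P[t],0), [np.round(x,4) for x in cv2.minEnclosingCircle(P[t][:,:2].astype(np.float32))])
v,u=np.nonzero(t); print(u.mean(),v.mean(),onplane(s,[(u.mean(),v.mean())],.113))
q=(P[...,2]>.07)&(np.abs(P[...,0]-.505)<.03)&(np.abs(P[...,1]+.181)<.022)&(P[...,2]<.1)
print('salt',q.sum(),P[q].mean(0),[np.round(x,4) for x in cv2.minEnclosingCircle(P[q][:,:2].astype(np.float32))])
E
```

```text
2297 [ 0.49699323 -0.11010865  0.11269241] [array([ 0.497 , -0.1111]), np.float64(0.0222)]
326.6321288637353 206.76186329995647 [[ 0.49694599 -0.10989591  0.113     ]]
salt 1128 [ 0.50652197 -0.17695866  0.0877858 ] [array([ 0.5073, -0.1819]), np.float64(0.0173)]
```

Request:
drive_tool(
  commands=[
    [[0,0.025,0.039,0.001],[0.08,0,0,0],[0.1,0,0,0],[0.1,0,0,0],[0.08,0,0,0],[0.05,0,0,0],[0.028,0,0,0],[0,0,0,0],[0,0,0,0],[0,0,0,0]],
  ],
)

```text
time: 3.95
tool_pos: [0.4976, -0.1126, 0.0848]
ee_rot: [1.109, 1.568, -0.305]
wrist_force: [-0.3, -0.3, 1.1]
width: 0.0939
```

```bash
python3 -c "
from p import *
plan([.4965,-.111,.0835],9)
s=snap('wrist','w3.png')"
```

```text
t 3.95 p [ 0.4976 -0.1126  0.0848] w 0.0939 tool x [ 2.5e-03 -8.0e-04 -1.0e+00] y [0.988 0.156 0.002] ya 8.96 j6 -0.49 F [-0.3 -0.3  1.1]
shift mm (present axes) [ 1.3 -0.8 -1.8] fraction [ 0.0054 -0.0033 -0.0072] turn deg -0.04 frac -0.0001
if turned first: frac [ 0.0054 -0.0033 -0.0072] mm [ 1.3 -0.8 -1.8]
```

View pics/w3.png

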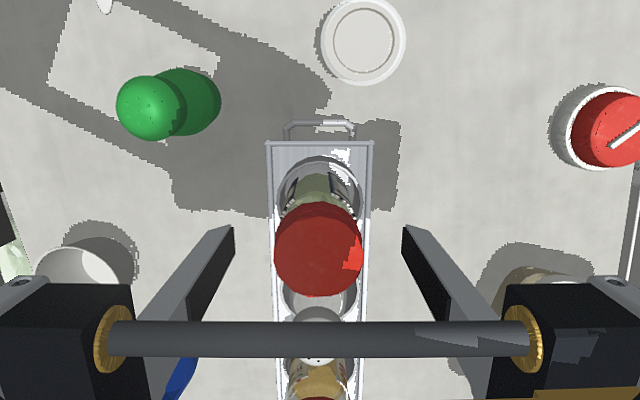

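Request:
drive_tool(
  commands=[
    [[0.004,-0.003,-0.007,0],[0,0,0,0],[0,0,0,0],[0,0,0,0],[0,0,0,0],[0,0,0,0],[0,0,0,0],[0,0,0,0]],
  ],
  grip=0,
)

```text
time: 4.8
tool_pos: [0.4957, -0.1107, 0.0825]
ee_rot: [1.771, 1.571, 0.357]
wrist_force: [0.5, 0.1, -0.4]
width: 0.0442
```

Request:
drive_tool(
  commands=[
    [[-0.02,0,0,0],[-0.05,0,0,0],[-0.08,0,0,0],[-0.1,0,0,0],[-0.08,0,0,0],[-0.05,0,0,0],[-0.02,0.005,-0.03,0],[0,0.012,-0.077,0],[0,0.02,-0.13,0],[0,0.024,-0.15,0],[0,0.024,-0.15,0],[0,0.024,-0.15,0],[0,0.024,-0.15,0],[0,0.024,-0.15,0],[0,0.024,-0.15,0],[0,0.024,-0.15,0.01],[0,0.024,-0.15,0.01],[0,0.02,-0.12,0.01],[0,0.01,-0.06,0.01],[0,0,0,0.01]],
  ],
)

```text
time: 6.8
tool_pos: [0.5045, 0.3006, 0.1808]
ee_rot: [-1.353, 1.568, -3.08]
wrist_force: [0.1, -0.6, -1.5]
width: 0.044
```

Request:
drive_tool(
  commands=[
    [[0,0,0,0.009],[0,0,0,0],[0,0,0,0]],
  ],
)

```text
time: 7.1
tool_pos: [0.5051, 0.2982, 0.1817]
ee_rot: [-1.057, 1.569, -2.84]
wrist_force: [-0.2, 0.4, -0.3]
width: 0.0442
```

```bash
python3 -c "
from p import *
s=snap('wrist','w4.png')
plan([.4964,.3417,.0815],-12.1)"
```

```text
t 7.15 p [0.5052 0.2981 0.182 ] w 0.0445 tool x [-1.e-03 -3.e-04 -1.e+00] y [ 0.977 -0.212 -0.001] ya -12.22 j6 0.65 F [-0.1  0.3 -1.9]
shift mm (present axes) [100.5 -17.8 -40.8] fraction [ 0.4018 -0.0711 -0.1634] turn deg -0.12 frac -0.0003
if turned first: frac [ 0.4018 -0.0708 -0.1635] mm [100.5 -17.7 -40.9]
```

View pics/w4.png

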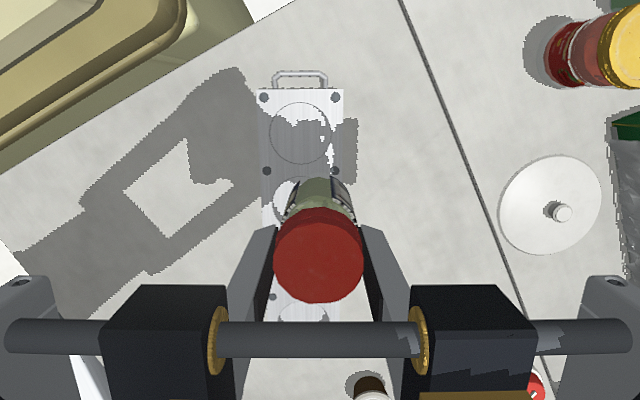

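The jar is held upright, and the left hole is at px (300,133). I'll move over it.

Request:
drive_tool(
  commands=[
    [[0,-0.031,-0.064,0],[0,-0.03,-0.07,0],[0,-0.01,-0.03,0],[0.05,0,0,0],[0.08,0,0,0],[0.06,0,0,0],[0.03,0,0,0],[0,0,0,0],[0,0,0,0]],
  ],
)

```text
time: 8.05
tool_pos: [0.4974, 0.3417, 0.1278]
ee_rot: [2.323, 1.57, 0.537]
wrist_force: [0.5, 1.0, -1.0]
width: 0.044
```

```bash
python3 -c "
from p import *
s=snap('wrist','w5.png')
plan([.4964,.3417,.0815],-12.1)"
```

```text
t 8.1 p [0.4976 0.342  0.1284] w 0.0442 tool x [ 1.5e-03  9.0e-04 -1.0e+00] y [ 0.977 -0.213  0.001] ya -12.29 j6 0.72 F [ 0.3 -0.1 -1. ]
shift mm (present axes) [46.9 -1.2  0.6] fraction [ 0.1877 -0.0048  0.0023] turn deg -0.19 frac -0.0005
if turned first: frac [ 0.1877 -0.0048  0.0023] mm [46.9 -1.2  0.6]
```

View pics/w5.png

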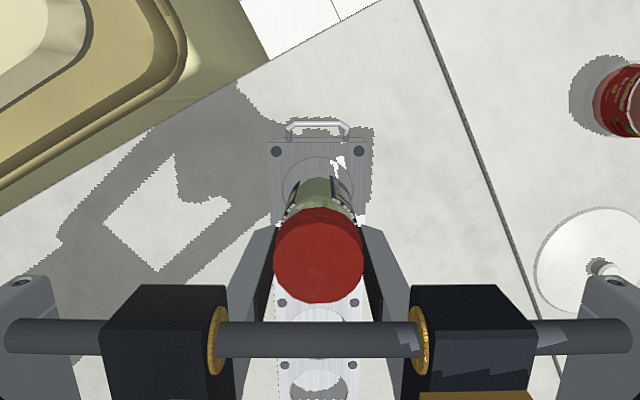

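Request:
drive_tool(
  commands=[
    [[0.03,-0.004,0.002,0],[0.05,0,0,0],[0.05,0,0,0],[0.03,0,0,0],[0.015,0,0,0],[0.006,0,0,0],[0.003,0,0,0],[0,0,0,0],[0,0,0,0],[0,0,0,0]],
  ],
)

```text
time: 9.1
tool_pos: [0.4962, 0.3417, 0.0819]
ee_rot: [2.384, 1.57, 0.599]
wrist_force: [0.0, -0.5, -0.9]
width: 0.0442
```

```bash
python3 -c "
from p import *
plan([.4964,.3417,.0815],-12.1)"
```

```text
t 9.1 p [0.4962 0.3417 0.0819] w 0.0442 tool x [ 7.e-04  5.e-04 -1.e+00] y [ 0.977 -0.213  0.001] ya -12.28 j6 0.72 F [ 0.  -0.5 -0.9]
shift mm (present axes) [ 0.4  0.2 -0. ] fraction [ 0.0016  0.0008 -0.    ] turn deg -0.18 frac -0.0005
if turned first: frac [ 0.0016  0.0008 -0.    ] mm [ 0.4  0.2 -0. ]
```

Request:
drive_tool(
  commands=[
    [[0.003,0,0,0],[0.002,0,0,0],[0,0,0,0],[0,0,0,0]],
  ],
)

```text
time: 9.5
tool_pos: [0.4963, 0.3419, 0.0814]
ee_rot: [2.443, 1.569, 0.658]
wrist_force: [-1.2, -0.3, 4.1]
width: 0.0438
```

Request:
drive_tool(
  commands=[
    [[0,0,0,0],[0,0,0,0],[0,0,0,0],[0,0,0,0],[0,0,0,0],[-0.04,0,0,0],[-0.08,0,0,0],[-0.1,0,0,0],[-0.08,0,0,0],[-0.04,0,0,0],[0,0,0.06,-0.015],[0,0,0.06,-0.015],[0,0,0.06,-0.015],[0,0,0.06,-0.014]],
  ],
  grip=1,
)

```text
time: 10.9
tool_pos: [0.4912, 0.2815, 0.1651]
ee_rot: [-1.406, 1.57, -2.816]
wrist_force: [1.1, -0.3, -0.0]
width: 0.0939
```

```bash
python3 -c "
from p import *
s=snap('wrist','w6.png')
plan([.5073,-.182,.165],9)"
```

```text
t 10.95 p [0.4917 0.2793 0.1653] w 0.0942 tool x [-2.0e-04 -2.2e-03 -1.0e+00] y [ 0.987  0.16  -0.001] ya 9.2 j6 0.26 F [ 0.7 -1.1  0.2]
shift mm (present axes) [  1.3 -58.3 457.9] fraction [ 0.0051 -0.2334  1.8316] turn deg 0.2 frac 0.0006
if turned first: frac [ 0.0051 -0.2269  1.8325] mm [  1.3 -56.7 458.1]
```

View pics/w6.png

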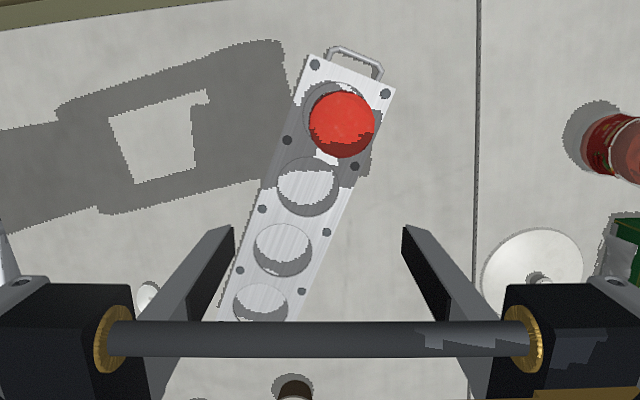

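The tall jar stands in the left hole at px (341,125). On to the salt.

Request:
drive_tool(
  commands=[
    [[0,-0.01,0.08,0],[0,-0.017,0.13,0],[0,-0.0204,0.16,0],[0,-0.0204,0.16,0],[0,-0.0204,0.16,0],[0,-0.0204,0.16,0],[0,-0.0204,0.16,0],[0,-0.0204,0.16,0],[0,-0.0204,0.16,0],[0,-0.0204,0.16,0],[0,-0.0204,0.16,0],[0,-0.015,0.12,0],[0,-0.007,0.06,0],[0,0,0,0],[0,0,0,0],[0,0,0,0]],
  ],
)

```text
time: 12.55
tool_pos: [0.5056, -0.1773, 0.1652]
ee_rot: [2.905, 1.57, 1.492]
wrist_force: [0.1, -0.6, -0.7]
width: 0.0939
```

```bash
python3 - <<'E'
from p import *
s=snap('wrist','w7.png')
plan([.5073,-.182,.042],9)
P=cloud(s)
for n,x,y,z0,z1 in(('salt',.507,-.182,.08,.1),('short',.517,-.249,.098,.11)):
    q=(P[...,2]>z0)&(np.hypot(P[...,0]-x,P[...,1]-y)<.027)&(P[...,2]<z1)
    print(n,q.sum(),P[q].mean(0),[np.round(c,4) for c in cv2.minEnclosingCircle(P[q][:,:2].astype(np.float32))])
E
```

```text
t 12.6 p [ 0.5056 -0.1773  0.1653] w 0.0937 tool x [ 2.e-04  5.e-04 -1.e+00] y [0.988 0.158 0.   ] ya 9.07 j6 -0.6 F [-0.6  0.2 -0.3]
shift mm (present axes) [123.3   0.9   4.9] fraction [0.4933 0.0035 0.0198] turn deg 0.07 frac 0.0002
if turned first: frac [0.4933 0.0036 0.0198] mm [123.3   0.9   4.9]
salt 1404 [ 0.50677295 -0.17958752  0.08974571] [array([ 0.5073, -0.1823]), np.float64(0.0172)]
short 2153 [ 0.51817948 -0.24674093  0.10326502] [array([ 0.5186, -0.2487]), np.float64(0.0221)]
```

View pics/w7.png

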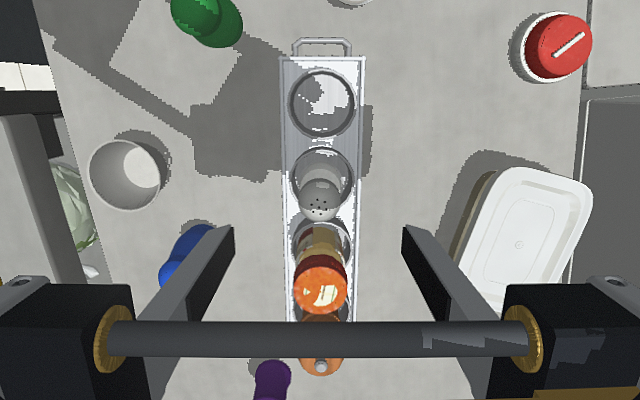

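```bash
python3 - <<'E'
from h import *
s=dict(np.load('top0.npz'));P=cloud(s)
for n,(u0,u1,v0,v1) in dict(blue=(380,405,225,250),green=(310,332,226,248),purp=(433,462,190,218),box=(340,396,118,162)).items():
    q=P[v0:v1,u0:u1].reshape(-1,3); q=q[q[:,2]>.03]; print(n,q.min(0).round(3),q.max(0).round(3))
E
```

```text
blue [ 0.374 -0.288  0.031] [ 0.415 -0.25   0.094]
green [ 0.376 -0.075  0.031] [ 0.414 -0.036  0.094]
purp [ 0.47  -0.454  0.031] [ 0.51  -0.412  0.108]
box [ 0.645 -0.278  0.035] [ 0.769 -0.123  0.063]
```

Request:
drive_tool(
  commands=[
    [[0.05,0.003,0.02,0],[0.1,0,0,0],[0.12,0,0,0],[0.1,0,0,0],[0.07,0,0,0],[0.03,0,0,0],[0.015,0,0,0],[0,0,0,0],[0,0,0,0],[0,0,0,0]],
  ],
)

```text
time: 13.6
tool_pos: [0.5078, -0.1841, 0.0452]
ee_rot: [0.996, 1.568, -0.419]
wrist_force: [0.3, -0.6, 0.4]
width: 0.094
```

```bash
python3 - <<'E'
from p import *
s=snap('wrist','w8.png')
plan([.5073,-.182,.042],9)
E
```

```text
t 13.65 p [ 0.5077 -0.184   0.0451] w 0.0941 tool x [ 2.e-03 -9.e-04 -1.e+00] y [0.988 0.156 0.002] ya 8.96 j6 -0.61 F [ 0.2  0.1 -0.5]
shift mm (present axes) [ 3.1 -0.1 -2.1] fraction [ 0.0124 -0.0003 -0.0083] turn deg -0.04 frac -0.0001
if turned first: frac [ 0.0124 -0.0003 -0.0083] mm [ 3.1 -0.1 -2.1]
```

View pics/w8.png

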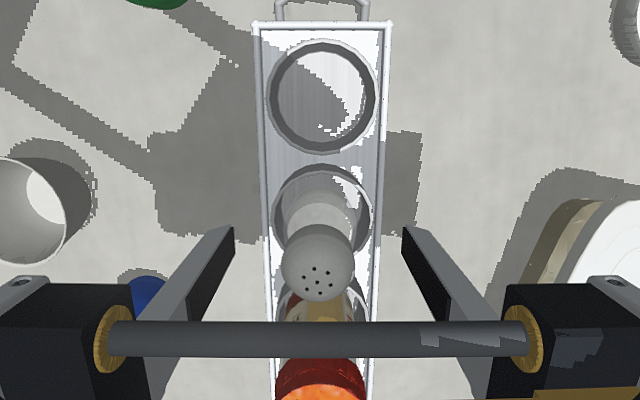

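The jaws are around the salt (dome at px 318,265), with clear space both sides. Closing.

Request:
drive_tool(
  commands=[
    [[0.01,0,-0.008,0],[0,0,0,0],[0,0,0,0],[0,0,0,0],[0,0,0,0],[0,0,0,0],[0,0,0,0],[0,0,0,0]],
  ],
  grip=0,
)

```text
time: 14.45
tool_pos: [0.5068, -0.1817, 0.0415]
ee_rot: [1.484, 1.57, 0.07]
wrist_force: [0.0, -0.4, -0.9]
width: 0.039
```

Request:
drive_tool(
  commands=[
    [[0,0,0,0]],
  ],
)

```text
time: 14.55
tool_pos: [0.5068, -0.1818, 0.0415]
ee_rot: [1.468, 1.57, 0.054]
wrist_force: [0.1, -0.1, -0.4]
width: 0.0389
```

```bash
python3 - <<'E'
from p import *
s=snap('wrist','w9.png')
s=snap('scene'); g=cv2.cvtColor(s['pixels'],cv2.COLOR_RGB2BGR)[140:300,270:470]
cv2.imwrite('pics/s9.png',cv2.resize(g,None,fx=4,fy=3.7,interpolation=cv2.INTER_CUBIC))
E
```

```text
(no output)
```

View pics/w9.png

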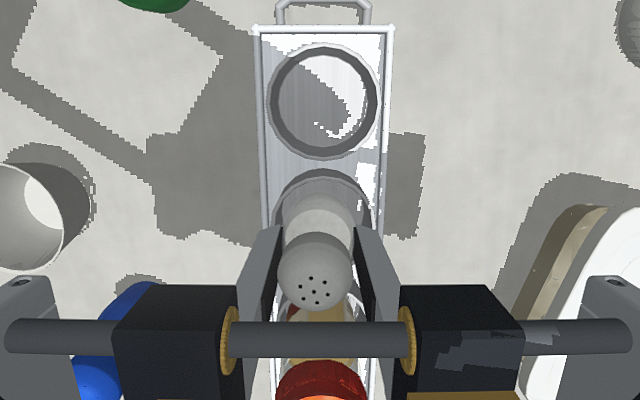

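View pics/s9.png

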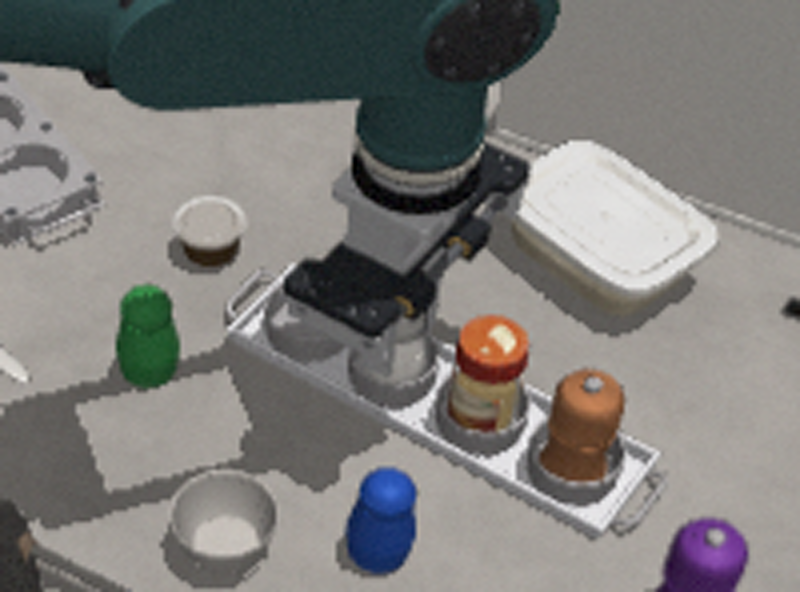

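Request:
drive_tool(
  commands=[
    [[-0.02,0,0,0],[-0.05,0,0,0],[-0.08,0,0,0],[-0.1,0,0,0],[-0.08,0,0,0],[-0.05,0,0,0],[-0.02,0.004,-0.04,0],[0,0.009,-0.09,0],[0,0.014,-0.14,0],[0,0.016,-0.155,0],[0,0.016,-0.155,0],[0,0.016,-0.155,0],[0,0.016,-0.155,0],[0,0.016,-0.155,0],[0,0.016,-0.155,0],[0,0.016,-0.155,0],[0,0.016,-0.155,0],[0,0.015,-0.145,0],[0,0.009,-0.09,0],[0,0.004,-0.04,0]],
  ],
)

```text
time: 16.65
tool_pos: [0.4807, 0.2684, 0.1404]
ee_rot: [-1.622, 1.568, -3.033]
wrist_force: [0.9, -0.6, -2.0]
width: 0.0387
```

Request:
drive_tool(
  commands=[
    [[0,0,-0.01,0.0147],[0,0,0,0.0147],[0,0,0,0.0147],[0,0,0,0.0147],[0,0,0,0],[0,0,0,0]],
  ],
)

```text
time: 17.25
tool_pos: [0.4816, 0.2681, 0.1411]
ee_rot: [-0.803, 1.57, -2.585]
wrist_force: [-0.5, -0.2, -1.0]
width: 0.0385
```

```bash
python3 -c "
from p import *
s=snap('wrist','w10.png')
plan([.4817,.2732,.0405],-12.1)"
```

```text
t 17.3 p [0.4818 0.2682 0.1412] w 0.0386 tool x [-6.e-04 -4.e-04 -1.e+00] y [ 0.978 -0.21  -0.   ] ya -12.15 j6 0.62 F [ 0.3  0.4 -0.7]
shift mm (present axes) [100.7  -1.1  -4.9] fraction [ 0.4029 -0.0042 -0.0197] turn deg -0.05 frac -0.0001
if turned first: frac [ 0.4029 -0.0042 -0.0197] mm [100.7  -1.   -4.9]
```

View pics/w10.png

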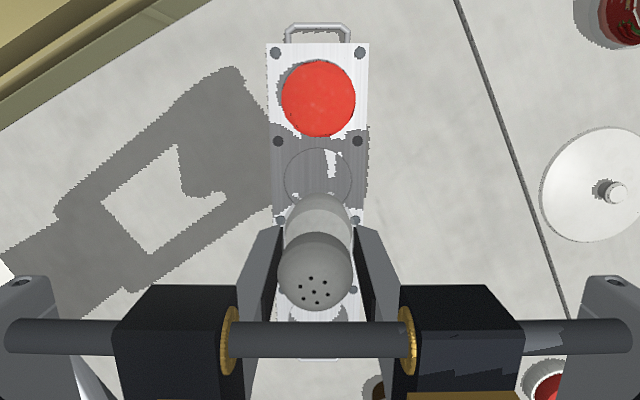

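The salt is held unchanged (dome at px 315,271), hole 2 is at (318,178), and the tall jar is seated. Descending.

Request:
drive_tool(
  commands=[
    [[0,-0.004,-0.02,0],[0.04,0,0,0],[0.08,0,0,0],[0.08,0,0,0],[0.07,0,0,0],[0.05,0,0,0],[0.04,0,0,0],[0.02,0,0,0],[0.01,0,0,0],[0,0,0,0],[0,0,0,0],[0,0,0,0]],
  ],
)

```text
time: 18.5
tool_pos: [0.4826, 0.2741, 0.0449]
ee_rot: [2.242, 1.569, 0.458]
wrist_force: [1.0, 0.6, -1.5]
width: 0.0386
```

```bash
python3 -c "
from p import *
s=snap('wrist','w11.png')
plan([.4817,.2732,.0405],-12.1)"
```

```text
t 18.55 p [0.4825 0.274  0.0447] w 0.039 tool x [ 1.3e-03  7.0e-04 -1.0e+00] y [ 0.977 -0.211  0.001] ya -12.2 j6 0.63 F [ 0.8  0.6 -0.6]
shift mm (present axes) [ 4.2 -0.6  1. ] fraction [ 0.0169 -0.0024  0.0038] turn deg -0.1 frac -0.0003
if turned first: frac [ 0.0169 -0.0024  0.0038] mm [ 4.2 -0.6  1. ]
```

View pics/w11.png

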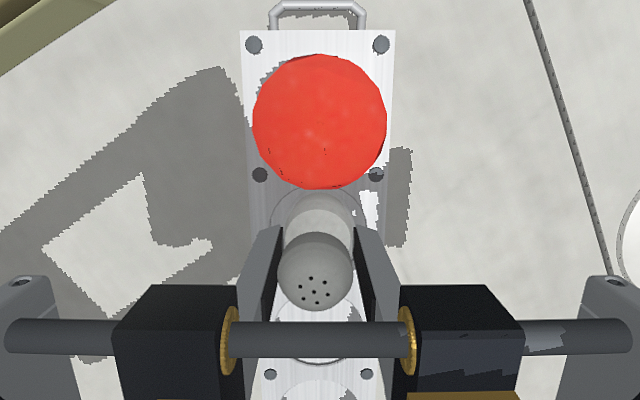

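Request:
drive_tool(
  commands=[
    [[0.006,-0.002,0.003,0],[0.004,0,0,0],[0.004,0,0,0],[0,0,0,0],[0,0,0,0],[0,0,0,0]],
  ],
)

```text
time: 19.15
tool_pos: [0.4814, 0.2732, 0.0405]
ee_rot: [-2.784, 1.571, 1.715]
wrist_force: [-0.5, 0.5, -0.8]
width: 0.0391
```

Request:
drive_tool(
  commands=[
    [[0.003,0,0,0],[0.002,0,0,0],[0,0,0,0],[0,0,0,0]],
  ],
)

```text
time: 19.55
tool_pos: [0.4815, 0.2732, 0.0404]
ee_rot: [2.332, 1.57, 0.548]
wrist_force: [-2.3, -1.8, 5.4]
width: 0.0386
```

Request:
drive_tool(
  commands=[
    [[0,0,0,0],[0,0,0,0],[0,0,0,0],[0,0,0,0],[0,0,0,0],[-0.04,0,0,0],[-0.1,0,0,0],[-0.13,0,0,0],[-0.12,0,0,0],[-0.08,0,0,0],[-0.03,0,0.06,-0.015],[0,0,0.06,-0.015],[0,0,0.06,-0.015],[0,0,0.06,-0.0137]],
  ],
  grip=1,
)

```text
time: 20.95
tool_pos: [0.4771, 0.2132, 0.1654]
ee_rot: [1.767, 1.569, 0.356]
wrist_force: [0.4, 0.5, 0.1]
width: 0.094
```

```bash
python3 -c "
from p import *
s=snap('wrist','w12.png')
plan([.5185,-.2487,.165],9)"
```

```text
t 21.0 p [0.4774 0.2111 0.1653] w 0.0938 tool x [ 0.0015 -0.0016 -1.    ] y [0.987 0.159 0.001] ya 9.16 j6 0.15 F [-0.8 -0.5  0.1]
shift mm (present axes) [  1.1 -32.7 460.5] fraction [ 0.0045 -0.1308  1.842 ] turn deg 0.16 frac 0.0005
if turned first: frac [ 0.0045 -0.1255  1.8424] mm [  1.1 -31.4 460.6]
```

View pics/w12.png

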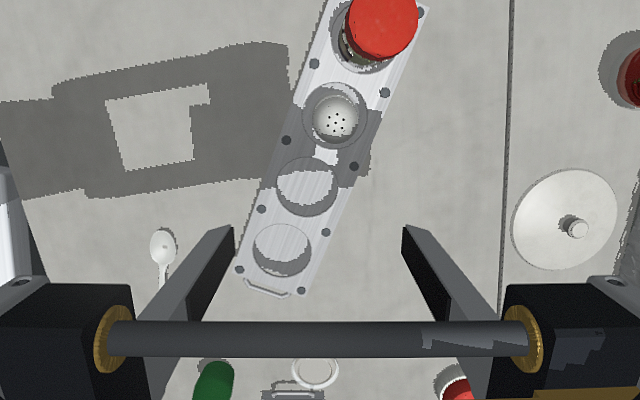

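The salt stands in hole 2 (px 336,115). Next is the short jar.

Request:
drive_tool(
  commands=[
    [[0,-0.006,0.08,0],[0,-0.01,0.13,0],[0,-0.0114,0.16,0],[0,-0.0114,0.16,0],[0,-0.0114,0.16,0],[0,-0.0114,0.16,0],[0,-0.0114,0.16,0],[0,-0.0114,0.16,0],[0,-0.0114,0.16,0],[0,-0.0114,0.16,0],[0,-0.0114,0.16,0],[0,-0.008,0.12,0],[0,-0.004,0.06,0],[0,0,0,0],[0,0,0,0],[0,0,0,0]],
  ],
)

```text
time: 22.6
tool_pos: [0.516, -0.2418, 0.1644]
ee_rot: [2.638, 1.57, 1.224]
wrist_force: [0.6, -0.2, 0.2]
width: 0.0938
```

```bash
python3 - <<'E'
from p import *
s=snap('wrist','w13.png')
plan([.5185,-.2487,.075],9)
P=cloud(s)
for n,x,y,z0,z1 in(('short',.517,-.249,.098,.11),('mill',.5285,-.316,.09,.12)):
    q=(P[...,2]>z0)&(np.hypot(P[...,0]-x,P[...,1]-y)<.027)&(P[...,2]<z1)
    print(n,q.sum(),P[q].mean(0),[np.round(c,4) for c in cv2.minEnclosingCircle(P[q][:,:2].astype(np.float32))])
E
```

```text
t 22.65 p [ 0.516  -0.2418  0.1645] w 0.0939 tool x [ 3.e-04  5.e-04 -1.e+00] y [0.988 0.157 0.   ] ya 9.03 j6 -0.7 F [ 1.3  0.6 -0.1]
shift mm (present axes) [89.5  1.3  7.2] fraction [0.3579 0.0052 0.029 ] turn deg 0.03 frac 0.0001
if turned first: frac [0.3579 0.0052 0.029 ] mm [89.5  1.3  7.2]
short 2609 [ 0.51833751 -0.24767708  0.10342663] [array([ 0.5189, -0.2488]), np.float64(0.0222)]
mill 1956 [ 0.5291175  -0.31114554  0.10100849] [array([ 0.53  , -0.3164]), np.float64(0.0215)]
```

View pics/w13.png

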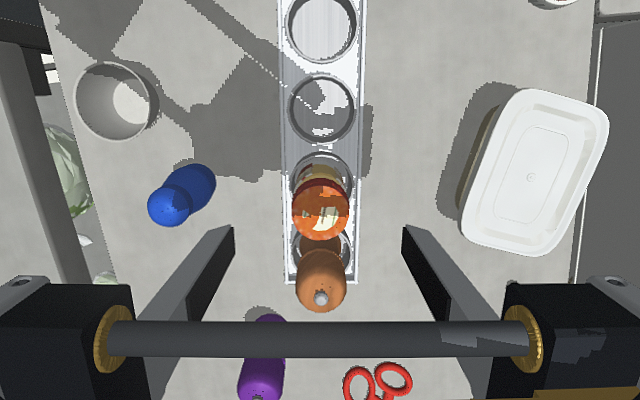

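Request:
drive_tool(
  commands=[
    [[0.05,0.005,0.027,0],[0.09,0,0,0],[0.1,0,0,0],[0.07,0,0,0],[0.035,0,0,0],[0.015,0,0,0],[0,0,0,0],[0,0,0,0],[0,0,0,0]],
  ],
)

```text
time: 23.55
tool_pos: [0.5189, -0.2503, 0.0755]
ee_rot: [0.909, 1.568, -0.506]
wrist_force: [-0.0, -0.2, 0.4]
width: 0.0942
```

```bash
python3 - <<'E'
from p import *
s=snap('wrist','w14.png')
plan([.5187,-.2488,.074],9)
E
```

```text
t 23.6 p [ 0.5188 -0.2503  0.0754] w 0.0937 tool x [ 0.002  -0.0011 -1.    ] y [0.988 0.155 0.002] ya 8.93 j6 -0.7 F [-0.1 -0.7  0.1]
shift mm (present axes) [ 1.4  0.1 -1.5] fraction [ 0.0057  0.0006 -0.0058] turn deg -0.07 frac -0.0002
if turned first: frac [ 0.0057  0.0006 -0.0058] mm [ 1.4  0.1 -1.5]
```

View pics/w14.png

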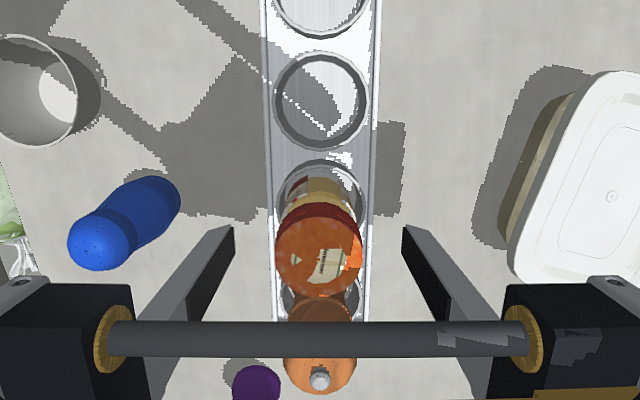

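The jaws straddle the orange-top cap (px 318,252). Closing.

Request:
drive_tool(
  commands=[
    [[0.003,0,-0.004,0],[0,0,0,0],[0,0,0,0],[0,0,0,0],[0,0,0,0],[0,0,0,0],[0,0,0,0],[0,0,0,0],[0,0,0,0]],
  ],
  grip=0,
)

```text
time: 24.5
tool_pos: [0.518, -0.2489, 0.0734]
ee_rot: [2.271, 1.571, 0.856]
wrist_force: [0.8, 1.1, -0.1]
width: 0.0435
```

Request:
drive_tool(
  commands=[
    [[-0.02,0,0,0],[-0.05,0,0,0],[-0.08,0,0,0],[-0.1,0,0,0],[-0.08,0,0,0],[-0.05,0,0,0],[-0.02,0.002,-0.04,0],[0,0.004,-0.09,0],[0,0.006,-0.14,0],[0,0.007,-0.155,0],[0,0.007,-0.155,0],[0,0.007,-0.155,0],[0,0.007,-0.155,0],[0,0.007,-0.155,0],[0,0.007,-0.155,0],[0,0.007,-0.155,0],[0,0.007,-0.155,0],[0,0.007,-0.15,0],[0,0.004,-0.1,0],[0,0.002,-0.05,0]],
  ],
)

```text
time: 26.5
tool_pos: [0.4662, 0.2035, 0.1726]
ee_rot: [-1.792, 1.569, 3.08]
wrist_force: [-0.2, -0.6, -1.2]
width: 0.0438
```

Request:
drive_tool(
  commands=[
    [[0,0,-0.015,0.0147],[0,0,0,0.0147],[0,0,0,0.0147],[0,0,0,0.0145],[0,0,0,0],[0,0,0,0]],
  ],
)

```text
time: 27.1
tool_pos: [0.4669, 0.2046, 0.1731]
ee_rot: [-0.913, 1.57, -2.694]
wrist_force: [-0.4, 0.3, -1.9]
width: 0.0437
```

```bash
python3 -c "
from p import *
s=snap('wrist','w15.png')
plan([.4671,.2048,.0724],-12.1)"
```

```text
t 27.15 p [0.467  0.2046 0.1732] w 0.044 tool x [-6.e-04 -3.e-04 -1.e+00] y [ 0.978 -0.21  -0.001] ya -12.1 j6 0.51 F [ 0.6  0.6 -0.7]
shift mm (present axes) [100.8   0.2  -0.2] fraction [ 0.4031  0.0007 -0.0009] turn deg -0.0 frac -0.0
if turned first: frac [ 0.4031  0.0007 -0.0009] mm [100.8   0.2  -0.2]
```

View pics/w15.png

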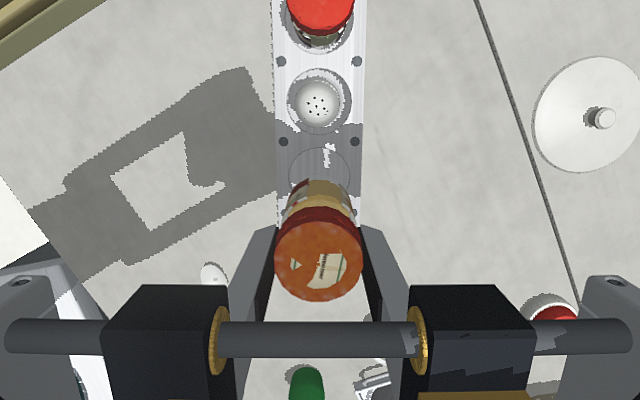

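The short jar is right over hole 3 (px 319,175). Descending.

Request:
drive_tool(
  commands=[
    [[0.04,0,0,0],[0.08,0,0,0],[0.08,0,0,0],[0.07,0,0,0],[0.05,0,0,0],[0.04,0,0,0],[0.02,0,0,0],[0.01,0,0,0],[0,0,0,0],[0,0,0,0],[0,0,0,0]],
  ],
)

```text
time: 28.25
tool_pos: [0.4677, 0.2052, 0.0768]
ee_rot: [2.128, 1.569, 0.345]
wrist_force: [0.8, 0.7, -1.2]
width: 0.0435
```

```bash
python3 -c "
from p import *
plan([.4671,.2048,.0724],-12.1)"
```

```text
t 28.25 p [0.4677 0.2052 0.0768] w 0.0435 tool x [ 1.5e-03  5.0e-04 -1.0e+00] y [ 0.978 -0.211  0.001] ya -12.16 j6 0.51 F [ 0.8  0.7 -1.2]
shift mm (present axes) [ 4.4 -0.5  0.5] fraction [ 0.0175 -0.002   0.0019] turn deg -0.06 frac -0.0002
if turned first: frac [ 0.0175 -0.002   0.0019] mm [ 4.4 -0.5  0.5]
```

Request:
drive_tool(
  commands=[
    [[0.006,0,0,0],[0.004,0,0,0],[0.004,0,0,0],[0.002,0,0,0],[0,0,0,0],[0,0,0,0],[0,0,0,0]],
  ],
)

```text
time: 28.95
tool_pos: [0.4673, 0.2051, 0.0724]
ee_rot: [2.482, 1.57, 0.699]
wrist_force: [-1.5, 0.1, 2.5]
width: 0.0438
```

Request:
drive_tool(
  commands=[
    [[0.003,0,0,0],[0,0,0,0],[0,0,0,0]],
  ],
)

```text
time: 29.25
tool_pos: [0.4674, 0.2051, 0.0723]
ee_rot: [2.406, 1.57, 0.623]
wrist_force: [-2.2, -0.5, 5.5]
width: 0.0433
```

Request:
drive_tool(
  commands=[
    [[0,0,0,0],[0,0,0,0],[0,0,0,0],[0,0,0,0],[0,0,0,0],[-0.04,0,0,0],[-0.09,0,0,0],[-0.11,0,0,0],[-0.09,0,0,0],[-0.05,0,0,0],[-0.01,0,0.06,-0.015],[0,0,0.06,-0.015],[0,0,0.06,-0.015],[0,0,0.06,-0.0137]],
  ],
  grip=1,
)

```text
time: 30.65
tool_pos: [0.4626, 0.1449, 0.1688]
ee_rot: [-1.631, 1.571, -3.041]
wrist_force: [0.9, -0.2, -0.0]
width: 0.0938
```

```bash
python3 -c "
from p import *
s=snap('wrist','w16.png')
plan([.530,-.3164,.17],9)"
```

```text
t 30.7 p [0.4629 0.143  0.1687] w 0.0941 tool x [-2.0e-04 -2.1e-03 -1.0e+00] y [ 0.987  0.16  -0.001] ya 9.2 j6 0.02 F [ 0.9 -0.4  0.3]
shift mm (present axes) [-3.000e-01 -7.100e+00  4.642e+02] fraction [-1.3000e-03 -2.8500e-02  1.8567e+00] turn deg 0.2 frac 0.0005
if turned first: frac [-1.3000e-03 -2.2200e-02  1.8568e+00] mm [-3.000e-01 -5.500e+00  4.642e+02]
```

View pics/w16.png

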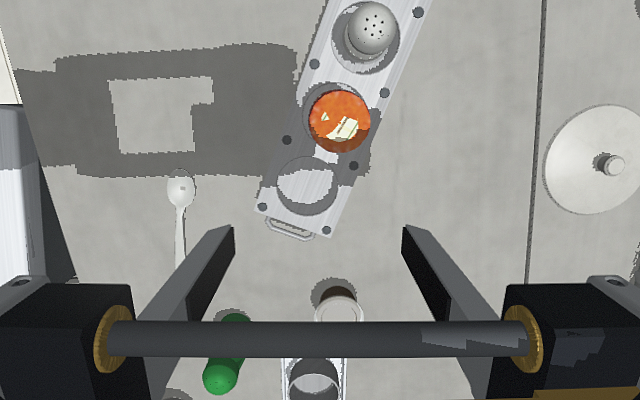

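The short jar is in hole 3 (px 340,120). Going to the mill.

Request:
drive_tool(
  commands=[
    [[0,-0.001,0.08,0],[0,-0.002,0.13,0],[0,-0.002,0.16,0],[0,-0.002,0.16,0],[0,-0.002,0.16,0],[0,-0.002,0.16,0],[0,-0.002,0.16,0],[0,-0.002,0.16,0],[0,-0.002,0.16,0],[0,-0.002,0.16,0],[0,-0.002,0.16,0],[0,-0.001,0.13,0],[0,0,0.07,0],[0,0,0,0],[0,0,0,0],[0,0,0,0]],
  ],
)

```text
time: 32.3
tool_pos: [0.5297, -0.3105, 0.1689]
ee_rot: [2.825, 1.57, 1.412]
wrist_force: [-0.1, 0.3, 0.3]
width: 0.0937
```

```bash
python3 - <<'E'
from p import *
s=snap('wrist','w17.png')
plan([.530,-.3164,.06],9)
P=cloud(s)
for n,x,y,z0,z1 in(('mill',.5285,-.316,.075,.12),('knob',.5285,-.316,.106,.12)):
    q=(P[...,2]>z0)&(np.hypot(P[...,0]-x,P[...,1]-y)<.027)&(P[...,2]<z1)
    print(n,q.sum(),P[q].mean(0),[np.round(c,4) for c in cv2.minEnclosingCircle(P[q][:,:2].astype(np.float32))])
E
```

```text
t 32.35 p [ 0.5298 -0.3105  0.1691] w 0.0944 tool x [ 3.e-04  4.e-04 -1.e+00] y [0.988 0.157 0.   ] ya 9.06 j6 -0.78 F [-0.3  0.5  0.7]
shift mm (present axes) [109.1  -0.7   5.9] fraction [ 0.4362 -0.0029  0.0235] turn deg 0.06 frac 0.0002
if turned first: frac [ 0.4362 -0.0029  0.0235] mm [109.1  -0.7   5.9]
mill 2488 [ 0.52937734 -0.3122595   0.0999558 ] [array([ 0.5298, -0.3167]), np.float64(0.0217)]
knob 185 [ 0.52994381 -0.31603959  0.11012551] [array([ 0.5299, -0.317 ]), np.float64(0.0057)]
```

View pics/w17.png

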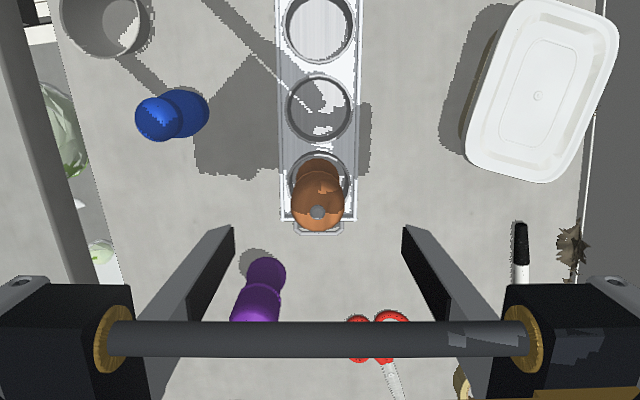

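Request:
drive_tool(
  commands=[
    [[0.05,-0.002,0.022,0],[0.1,0,0,0],[0.11,0,0,0],[0.09,0,0,0],[0.05,0,0,0],[0.025,0,0,0],[0.01,0,0,0],[0,0,0,0],[0,0,0,0],[0,0,0,0]],
  ],
)

```text
time: 33.35
tool_pos: [0.5306, -0.3182, 0.0613]
ee_rot: [0.821, 1.568, -0.593]
wrist_force: [-1.0, 0.1, 0.5]
width: 0.094
```

```bash
python3 - <<'E'
from p import *
s=snap('wrist','w18.png')
plan([.530,-.3165,.06],9)
E
```

```text
t 33.4 p [ 0.5304 -0.3182  0.0611] w 0.094 tool x [ 0.0016 -0.0011 -1.    ] y [0.988 0.156 0.001] ya 8.96 j6 -0.79 F [-0.   0.2  0. ]
shift mm (present axes) [ 1.1 -0.2 -1.7] fraction [ 0.0043 -0.0007 -0.0069] turn deg -0.04 frac -0.0001
if turned first: frac [ 0.0043 -0.0007 -0.0069] mm [ 1.1 -0.2 -1.7]
```

View pics/w18.png

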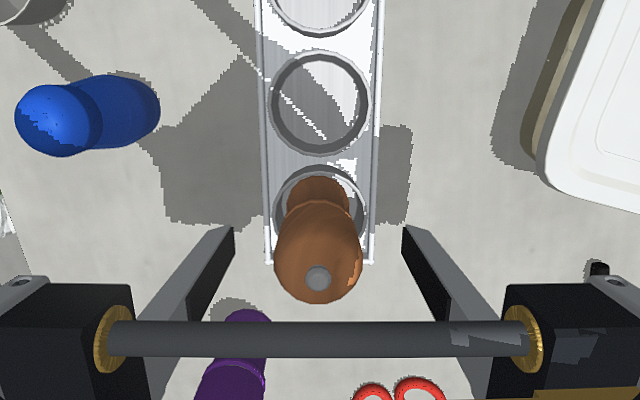

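The jaws straddle the mill's head (knob at px 318,277). Closing.

Request:
drive_tool(
  commands=[
    [[0.002,0,-0.005,0],[0,0,0,0],[0,0,0,0],[0,0,0,0],[0,0,0,0],[0,0,0,0],[0,0,0,0],[0,0,0,0],[0,0,0,0]],
  ],
  grip=0,
)

```text
time: 34.3
tool_pos: [0.5297, -0.3165, 0.0594]
ee_rot: [2.805, 1.571, 1.391]
wrist_force: [0.5, 0.4, 0.0]
width: 0.0423
```

Request:
drive_tool(
  commands=[
    [[-0.02,0,0,0],[-0.05,0,0,0],[-0.08,0,0,0],[-0.1,0,0,0],[-0.08,0,0,0],[-0.05,0,0,0],[-0.02,0,-0.04,0],[0,-0.002,-0.09,0],[0,-0.002,-0.14,0],[0,-0.002,-0.155,0],[0,-0.002,-0.155,0],[0,-0.002,-0.155,0],[0,-0.002,-0.155,0],[0,-0.002,-0.155,0],[0,-0.002,-0.155,0],[0,-0.002,-0.155,0],[0,-0.002,-0.155,0],[0,-0.002,-0.15,0],[0,-0.001,-0.1,0],[0,0,-0.055,0]],
  ],
)

```text
time: 36.3
tool_pos: [0.4517, 0.1329, 0.1587]
ee_rot: [-1.898, 1.569, 2.973]
wrist_force: [0.4, -0.7, -0.3]
width: 0.0422
```

Request:
drive_tool(
  commands=[
    [[0,0,-0.023,0.0147],[0,0,0,0.0147],[0,0,0,0.0147],[0,0,0,0.0145],[0,0,0,0],[0,0,0,0]],
  ],
)

```text
time: 36.9
tool_pos: [0.4521, 0.1362, 0.1591]
ee_rot: [-1.056, 1.57, -2.837]
wrist_force: [0.3, 0.8, -1.0]
width: 0.0421
```

```bash
python3 -c "
from p import *
s=snap('wrist','w19.png')
plan([.4524,.1363,.0584],-12.1)"
```

```text
t 36.95 p [0.4522 0.1362 0.1592] w 0.0422 tool x [-6.e-04 -2.e-04 -1.e+00] y [ 0.978 -0.209 -0.001] ya -12.07 j6 0.38 F [-0.6  0.2 -2.1]
shift mm (present axes) [100.8   0.2  -0.2] fraction [ 0.4032  0.0007 -0.0006] turn deg 0.03 frac 0.0001
if turned first: frac [ 0.4032  0.0007 -0.0006] mm [100.8   0.2  -0.2]
```

View pics/w19.png

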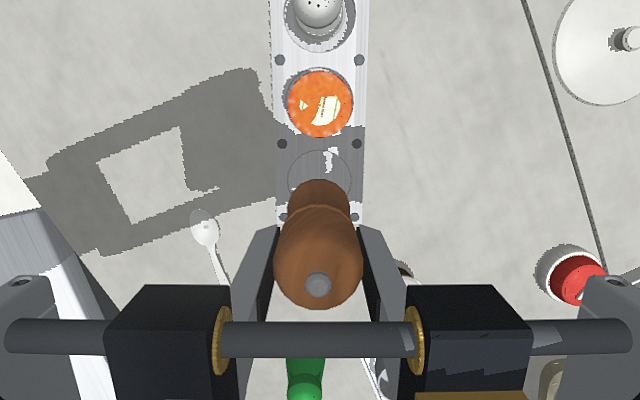

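The mill is upright over hole 4 (px 319,178). Descending.

Request:
drive_tool(
  commands=[
    [[0.04,0,0,0],[0.08,0,0,0],[0.08,0,0,0],[0.07,0,0,0],[0.05,0,0,0],[0.04,0,0,0],[0.02,0,0,0],[0.01,0,0,0],[0.005,0,0,0],[0,0,0,0],[0,0,0,0],[0,0,0,0]],
  ],
)

```text
time: 38.15
tool_pos: [0.4528, 0.1366, 0.0613]
ee_rot: [2.033, 1.57, 0.25]
wrist_force: [0.5, 0.3, -1.5]
width: 0.0423
```

Request:
drive_tool(
  commands=[
    [[0.003,-0.002,0,0],[0.003,0,0,0],[0.003,0,0,0],[0,0,0,0],[0,0,0,0],[0,0,0,0]],
  ],
)

```text
time: 38.75
tool_pos: [0.4519, 0.1366, 0.0584]
ee_rot: [-2.287, 1.571, 2.214]
wrist_force: [0.5, -0.9, -2.6]
width: 0.0423
```

Request:
drive_tool(
  commands=[
    [[0.003,0,0,0],[0.002,0,0,0],[0,0,0,0],[0,0,0,0]],
  ],
)

```text
time: 39.15
tool_pos: [0.4521, 0.1367, 0.0583]
ee_rot: [2.244, 1.57, 0.461]
wrist_force: [-3.9, -0.9, 5.6]
width: 0.0425
```

Contact at the expected height. Release, rise and withdraw towards the robot's right.

Request:
drive_tool(
  commands=[
    [[0,0,0,0],[0,0,0,0],[0,0,0,0],[0,0,0,0],[0,0,0,0],[-0.04,0,0,0],[-0.1,0,0,0],[-0.12,0,0,0],[-0.12,0,0,0],[-0.12,0,0,0],[-0.1,0,0.06,0],[0,0,0.12,0],[0,0,0.15,0],[0,0,0.15,0],[0,0,0.1,0],[0,0,0.05,0],[0,0,0,0],[0,0,0,0],[0,0,0,0]],
  ],
  grip=1,
)

```text
time: 41.05
tool_pos: [0.4191, -0.0164, 0.2073]
ee_rot: [3.076, 1.57, 1.295]
wrist_force: [-0.8, -1.0, 0.2]
width: 0.094
```

```bash
python3 - <<'E'
from p import *
s=snap('wrist','w20.png'); t=snap('top','t20.png'); c=snap('scene','s20.png')
g=cv2.cvtColor(c['pixels'],cv2.COLOR_RGB2BGR)[90:215,200:350]
cv2.imwrite('pics/s20c.png',cv2.resize(g,None,fx=4.7,fy=4.7,interpolation=cv2.INTER_CUBIC))
P=cloud(t); Q=cloud(c); W=cloud(s)
for n,x,y,h in(('tall',.4964,.3417,.112),('salt',.4817,.2732,.094),('short',.4671,.2048,.102),('mill',.4524,.1363,.110)):
    for nm,C in(('top',P),('scene',Q),('wrist',W)):
        q=C[(np.hypot(C[...,0]-x,C[...,1]-y)<.03)&(C[...,2]>h-.02)]
        if len(q)>10: print(n,nm,len(q),'z98',np.percentile(q[:,2],98).round(4),'want',h,'circ',[np.round(k,4) for k in cv2.minEnclosingCircle(q[:,:2].astype(np.float32))],'want',x,y)
print(robot.get_obs()['wrist_force'],robot.get_obs()['width'])
E
```

```text
tall top 235 z98 0.1156 want 0.112 circ [array([0.4958, 0.3395]), np.float64(0.0245)] want 0.4964 0.3417
tall scene 180 z98 0.1156 want 0.112 circ [array([0.4968, 0.3412]), np.float64(0.024)] want 0.4964 0.3417
salt top 113 z98 0.0944 want 0.094 circ [array([0.4803, 0.2695]), np.float64(0.0177)] want 0.4817 0.2732
salt scene 81 z98 0.0964 want 0.094 circ [array([0.4778, 0.2725]), np.float64(0.0166)] want 0.4817 0.2732
short top 204 z98 0.106 want 0.102 circ [array([0.4669, 0.2034]), np.float64(0.0224)] want 0.4671 0.2048
short scene 97 z98 0.1075 want 0.102 circ [array([0.4646, 0.2048]), np.float64(0.0229)] want 0.4671 0.2048
mill top 167 z98 0.1095 want 0.11 circ [array([0.4517, 0.1352]), np.float64(0.0214)] want 0.4524 0.1363
mill scene 64 z98 0.1065 want 0.11 circ [array([0.4436, 0.1376]), np.float64(0.0193)] want 0.4524 0.1363
mill wrist 685 z98 0.1029 want 0.11 circ [array([0.4509, 0.1277]), np.float64(0.019)] want 0.4524 0.1363
[ 0.03051888 -0.24709716  0.61533779] 0.094062767720006
```

View pics/w20.png

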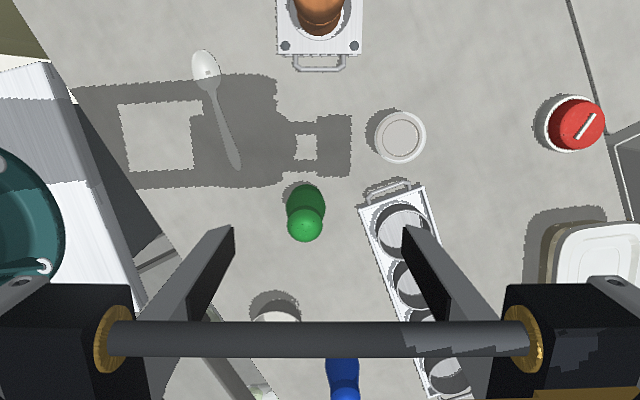

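View pics/s20c.png

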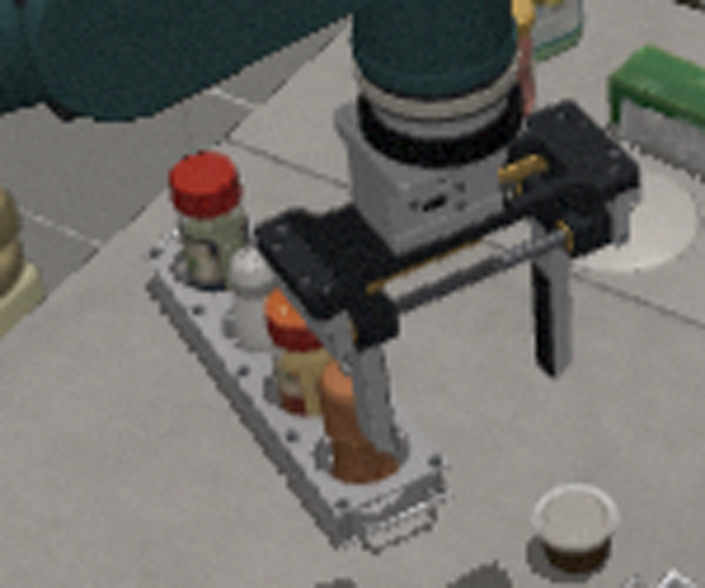

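View pics/t20.png

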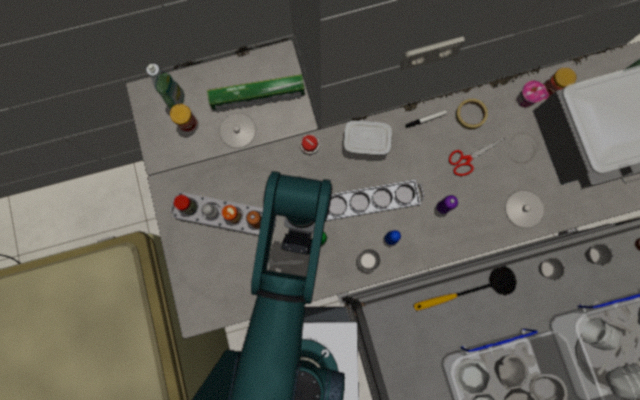

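All four stand in order and the cups are empty. Their tops read within depth noise of what a jar down on the base should give. Handing in.

```bash
python3 -c "
from bench import robot
print(robot.close_job())"
```

```text
the job is handed in; nothing more can be done
None
```

I moved all four seasonings one by one into the clean rack, in the same left-to-right order: tall jar, salt, short jar, pepper mill. The job was handed in at about 41 s of the 96 s allowed.

- **Setting down:** each one was lowered until the wrist felt 4–6 N at the height expected for its foot on the base plate, then released.
- **Last checks:** the pictures show four empty cups and all four items upright in their holes. Tops read within about 5 mm of the expected heights, and the look-alikes were not touched. The open gripper was clear of everything.
- **Disagreements:**
  - The top and scene cameras placed the clean rack about 4 mm apart. I used an average that included the wrist view.
  - The salt's body measured 39 mm at the grip instead of 44 mm, apparently a taper. It held firmly.
  - In the last check the scene and wrist views put the mill up to 9 mm off, with a low top in the wrist view. In the scene view the gripper hid part of it, and in the wrist view it was cut by the picture edge. The top view agreed to about 1 mm.

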